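# Seat the cap strips on a sample rack with a sealing paddle

## Robot

A 6-joint arm with a two-finger parallel gripper is mounted at the origin on the work surface. World frame = base frame: x ahead of the robot, y to its left, z up, the work surface at z = 0. Lengths are in mm, angles in degrees, forces in N, time in s.
With the tool pointing down it reaches from about 325 to 925 mm from the base axis. Payload 3.1 kg.
Tool frame: the origin (TCP) lies at the very end of the fingers, on their centre line; the grasp point (between the pads) lies grasp_offset behind it (grasp_offset is the distance from the TCP to the grasp point, in mm); z points along the fingers, y is the line along which they close (so a half turn about z gives the same grasp; the last joint's range is limited). The gripper opens to 85 mm and grips with 20 to 120 N. Pads are 22 mm wide; open, the fingers measure 114 mm over their backs; the gripper's body (76 mm by 85 mm) begins 54 mm behind the grasp point. The pads swing forward as they close: fully open they stand 13 mm farther back than shut.
Start: joints at [-81.028, 12.427, 92.441, -0, 75.132, -6.429], TCP at [166.005, -602.563, 231.3] pointing down, gripper open.
Joint ranges: [-157.48, 157.48], [-44.54, 120.13], [17.64, 146.25], [-64.5, 244.5], [7.68, 150.69], [-147.95, 147.95]. Speed limits (degrees/s): [159.86, 159.86, 180, 180, 180, 180].

## Interface

Orientations are given as [roll, pitch, yaw] about the fixed x, y, z axes, in that order (R = Rz(yaw) Ry(pitch) Rx(roll)).
In Python, from station import * gives the robot as it stands. Calls block until the motion is done:
- goto(position, orientation): joint-space move of the TCP to a pose.
- move_l(position, attitude=None, speed=150): straight line of the TCP; attitude=None keeps the orientation; speed is the mean speed in mm/s.
- move_j(angles): joint-space move.
- grip(opening, squeeze=None): finger opening in mm; squeeze is the grip in N (None keeps the last); returns when the fingers have stopped.
- wait(seconds).
- solve_ik(position, orientation): joint angles nearest the present ones, or None.
- get_obs(): the state.
- get_image(name): name is "side" or "top"; returns the picture (480x640x3 uint8, red, green, blue); there is no depth.
- get_calibration(name): a dict with "fx", "fy", "cx", "cy" (pixels), "R" (3x3) and "t" (3): a world point X has camera coordinates R X + t. Camera axes: x right, y down, z forward; pixel columns grow to the right and rows downward; lengths in mm; the calibration is good to about 2 mm. A picture is of the moment at which its call begins. get_calibration takes no time and is no camera call.
A pose or a line that the arm cannot do raises Unreachable and nothing moves.
- sign_off(): hands the job in; it is judged then, once.
Trained networks look in the newest picture that a camera, given by its name, has taken for a name from the list of things; names that differ only in an ending like _2 or _b are one class to them, and where a whole thing is asked for, a point or a joint stands for the part that bears it (a point fixed in the world has none). Each returns a list of dicts, best first, with "score" (0 to 1); they miss things now and then, are a little off and sometimes report something else, mostly with a low value. They report only what shows in the picture. A call takes as long as a camera call. They do not tell look-alikes from the thing itself.
- spot_in(name, camera): "extent" ([centre column, centre row, width, height] in pixels, round what is visible of it).
- regions_of(name, camera): "region" (480x640 bool, what is visible of it) and "extent" ([centre column, centre row, width, height] in pixels, round what is visible of it).
The state is a dict: "t": time; "joint_pos": joint angles; "qvel": joint speeds; "effort": joint torques, N m; "tcp_pos": TCP position; "ee_rot": TCP orientation; "wrist_force": force on the tool from outside, world axes, zero at the start; "moment": the same for the moment, N m; "grip_width": finger opening in mm; "grip_force": force on a finger pad.
Only numpy, scipy, OpenCV 4.12 (cv2) and the standard library are available. Lean on these libraries where they do the work, as an engineer would, in place of code of your own. Each camera call takes 0.05 s, during which the arm holds its last target. There are 200 camera calls.

## Task

Take the sealing paddle out of its blue rack and stand it down, sole flat, in the middle of the green mat, let go, then take it again by its orange handle. Press its sole onto the yellow end of the spring-mounted tube tray until the tray sinks a few millimetres, and sweep it with that steady pressure along the tray to the other end, without lifting it off on the way, so that all five red cap strips end up flush; do not force the sprung tray down to its stop, and keep the fingers off it. Stand the paddle back in the middle of the mat, sole down, and leave the other things on the bench where they are.

Things in the scene. Friction and masses are not known exactly. Their poses are not given: they have to be found in the camera images.
- paddle: Sealing paddle, loose, about 0.3 kg, 180 mm long. Origin: centre of the underside of its steel sole; z up. Sole 100 (x) x 60 (y) mm, 18 mm thick: a 24 mm wide flat in the middle and on either side an 18 mm ramp rising 20 degrees outward, so it can be swept either way along its y. Orange handle on top, black tail bar along -x.
- paddle_handle (a point): Middle of the orange handle block, 45 mm above the sole plane, over the sole's centre. The handle is 88 (x) x 40 (y) mm, 18 to 68 mm above the sole plane; grip across the 40 mm. In the rack the walls leave no room for fingers beside it.
- paddle_tail (a point): Grip point on the black tail, at x = -104 mm of the paddle, 26 mm above the sole plane. The tail is 16 mm thick (y), 12 to 40 mm above the sole plane, from x = -50 to -128 mm, and sticks out of the rack; grip across the 16 mm.
- paddle_mid (a point): Middle of the whole paddle's length, in the sole plane, 39 mm from the sole's centre towards the tail.
- rack: Fixed paddle rack: grey floor 110 x 84 mm, 8 mm thick, two blue walls along its x, 68 mm apart inside, up to 100 mm above the bench; open at the top and both ends. Origin: centre of its underside. The paddle rests on its floor, x along the rack's x, tail out of the -x end (towards the robot); lift it straight up.
- mat: Fixed green mat, 210 (x) x 140 (y) x 4 mm. Origin: centre of its underside, on the bench. It and the rack stand on either side of the tray, either way round.
- tray: Aluminium deck 190 (x) x 130 (y) x 12 mm on springs. Origin: centre of its underside, 60 mm above the bench; x runs from the yellow end (landing, x = -92 to -42 mm, towards the robot) to the plain end (x = 52 to 95 mm clear). It goes straight down only: from about 2 N, then 1 mm per 1.6 N, 12 mm at most, then hard.
- tray_top (a point): Centre of the deck's upper face, 72 mm above the bench unloaded (goes down with it). Sinking 4 to 7 mm under the paddle (8 to 13 N) is good for sweeping; over 10 mm is too hard.
- nest: Fixed grey base under the tray, 190 x 130 mm; origin at the centre of its underside, on the bench, under the tray's centre.
- strip1 (a joint): Red cap strip 1 of 5 across the tray (12 mm along the tray's x, 84 mm along y), centred at x = -26 mm of the tray. Value: how far it is pressed down; 0 = 4 mm proud of the deck, 0.004 m = flush. It moves stiffly under about 6 N and stays where it is left.
- strip2 (a joint): Red cap strip 2 of 5 across the tray (12 mm along the tray's x, 84 mm along y), centred at x = -8 mm of the tray. Value: how far it is pressed down; 0 = 4 mm proud of the deck, 0.004 m = flush. It moves stiffly under about 6 N and stays where it is left.
- strip3 (a joint): Red cap strip 3 of 5 across the tray (12 mm along the tray's x, 84 mm along y), centred at x = 10 mm of the tray. Value: how far it is pressed down; 0 = 4 mm proud of the deck, 0.004 m = flush. It moves stiffly under about 6 N and stays where it is left.
- strip4 (a joint): Red cap strip 4 of 5 across the tray (12 mm along the tray's x, 84 mm along y), centred at x = 28 mm of the tray. Value: how far it is pressed down; 0 = 4 mm proud of the deck, 0.004 m = flush. It moves stiffly under about 6 N and stays where it is left.
- strip5 (a joint): Red cap strip 5 of 5 across the tray (12 mm along the tray's x, 84 mm along y), centred at x = 46 mm of the tray. Value: how far it is pressed down; 0 = 4 mm proud of the deck, 0.004 m = flush. It moves stiffly under about 6 N and stays where it is left.
- tub: White sample tub, radius 30, 55 mm high; a bystander, loose. Origin: centre of its underside.
- tin: Blue tin, radius 42, 40 mm high; a bystander, loose. Origin: centre of its underside.
- reagent: White bottle with a red cap, radius 32, 140 mm high; a bystander, loose. Origin: centre of its underside.
- beaker: Glass beaker, radius 34, 80 mm high; a bystander, loose. Origin: centre of its underside.
- dish: Clear flat dish, radius 35, 16 mm high; a bystander, loose. Origin: centre of its underside.
- cheese: Piece of cheese, 110 x 75 x 46 mm; a bystander, loose. Origin: centre of its underside.
- bluecap: White bottle with a blue cap, radius 30, 120 mm high; a bystander, loose. Origin: centre of its underside.
There are look-alikes about, which are no part of the job. Leave any brown look-alike of the nest alone.

How it is judged (in metres and radians):
On the way, in this order (a step that is already met when the one before it is completed fails the run):
1. the paddle stands sole down in the middle of the mat, let go (horizontal distance between paddle_mid and mat below 0.06 m and z of paddle in the frame of mat below 0.008 m and angle between paddle's own z axis and vertical below 0.08 rad and contact force between the fingers and paddle below 0.2 N and linear speed of paddle below 0.02 m/s), for 0.2 s.
2. the paddle, held by its handle, presses on the yellow end with more than 5 N, before any strip is down (distance between the grasp point and paddle_handle below 0.04 m and contact force between paddle and tray above 5 N and x of paddle in the frame of tray below -0.05 m and value of joint each of strip1, strip2, strip3, strip4, strip5 below 0.002 m), for 0.15 s.
3. on the way: the first two strips are flush, the last still proud, the paddle, held by its handle, pressing with more than 5 N (distance between the grasp point and paddle_handle below 0.04 m and contact force between paddle and tray above 5 N and value of joint each of strip1, strip2 above 0.0032 m and value of joint strip5 below 0.002 m), for 0.1 s.
4. all five strips are flush, the paddle, held by its handle, still pressing with more than 5 N at the far end (its sole's centre beyond the middle of the last strip) (distance between the grasp point and paddle_handle below 0.04 m and contact force between paddle and tray above 5 N and value of joint each of strip1, strip2, strip3, strip4, strip5 above 0.0032 m and x of paddle in the frame of tray above 0.04 m), for 0.1 s.
At the end, for the whole second after the job is handed in: All five strips are pressed down by at least 3.2 of their 4 mm; the paddle stands sole down (tilt under 0.08 rad) on the mat, released and at rest, the middle of its length within 60 mm of the mat's centre (all of step 1 and value of joint each of strip1, strip2, strip3, strip4, strip5 above 0.0032 m and angular speed of paddle below 0.2 rad/s); the robot touches nothing.
It fails at once if the tray is pushed down to its stop (sunk by more than 10.5 of its 12 mm) (height (world z) of tray_top below 0.0615 m).
It fails at once if the fingers press on the tray or its strips with more than 2 N (contact force between the fingers and tray above 2 N).
It fails at once if the paddle is lifted more than 12 mm off the deck after the first strip is down and before the last is (value of joint strip1 above 0.0032 m and value of joint strip5 below 0.0032 m and z of paddle in the frame of tray_top above 0.012 m).
It fails at once if a bystander is moved by more than 30 mm (distance of any of tub, tin, reagent, beaker, dish, cheese, bluecap from where it was at the start of the episode above 0.03 m).
It also fails if it takes over 70 s, if anything falls off the work surface, if the arm or the gripper's body presses on something with over 40 N, if the wrist force passes 120 N, or if a joint passes its speed limit or range.

## Working session

There is one attempt and no reset: what is moved stays moved. The work goes in short steps, each a Python script; the robot and the scene stay as the last script left them, time stands still between calls to the robot, and variables do not carry over. Pictures are saved under pics/ and viewed, at most 10 in all, crops included, and the job is handed in when it is done.

```bash
ls; mkdir -p pics; python3 - <<'E'
from station import *
import cv2,numpy as np
for c in("top","side"):
    im=get_image(c); cv2.imwrite(f"pics/{c}0.png",im[:,:,::-1])
    k=get_calibration(c); print(c,k)
    for n in("paddle","rack","mat","tray","nest","strip1"):
        print(n,[(round(d["score"],2),np.round(d["extent"]).tolist()) for d in spot_in(n,c)[:4]])
o=get_obs();print(o)
try: print(grasp_offset)
except Exception as e: print(e)
E
```

```text
pics
top {'fx': 520.1218819348838, 'fy': 520.1218819348838, 'cx': 314.83786990570763, 'cy': 237.54689990625252, 'R': array([[ 0.01501689, -0.99988335, -0.00278961],
       [-0.98266389, -0.01424257, -0.18484812],
       [ 0.18478682,  0.00551709, -0.98276314]]), 't': array([   3.47276507,  529.90758971, 1201.70825498])}
paddle [(0.79, [185.0, 247.0, 22.0, 72.0]), (0.28, [434.0, 252.0, 64.0, 84.0])]
rack [(0.83, [184.0, 230.0, 52.0, 56.0])]
mat [(0.7, [434.0, 250.0, 61.0, 83.0]), (0.59, [322.0, 219.0, 65.0, 87.0]), (0.32, [365.0, 300.0, 28.0, 30.0])]
tray [(0.83, [433.0, 355.0, 71.0, 89.0]), (0.72, [180.0, 364.0, 66.0, 87.0]), (0.6, [322.0, 217.0, 68.0, 86.0]), (0.32, [435.0, 162.0, 48.0, 52.0])]
nest [(0.86, [183.0, 364.0, 72.0, 84.0]), (0.83, [322.0, 218.0, 68.0, 90.0]), (0.65, [434.0, 355.0, 78.0, 89.0]), (0.61, [252.0, 147.0, 30.0, 32.0])]
strip1 [(0.77, [432.0, 334.0, 38.0, 9.0]), (0.73, [439.0, 370.0, 38.0, 13.0]), (0.72, [433.0, 344.0, 34.0, 11.0]), (0.67, [430.0, 352.0, 38.0, 7.0])]
side {'fx': 438.27714230486396, 'fy': 438.27714230486396, 'cx': 324.5587442877567, 'cy': 238.90
[... 832 characters left out ...]
0])]
{'t': 0.7, 'joint_pos': array([-8.10281517e+01,  1.24263936e+01,  9.24391937e+01,  1.50490703e-04,
        7.51314486e+01, -6.42986892e+00]), 'qvel': array([-0.13255619, -0.07252229,  0.05764031, -0.02880013,  0.06006556,
        0.04961055]), 'effort': array([-1.22672242e-03, -3.96735191e+01, -3.04167902e+01, -2.22425724e-04,
        6.23678261e-04,  8.78505034e-06]), 'tcp_pos': array([ 166.00419796, -602.58343567,  231.32835025]), 'ee_rot': array([1.79997038e+02, 1.87416114e-04, 1.54016786e+01]), 'wrist_force': array([ 1.02370828, -0.3484382 , -0.64855491]), 'moment': array([-0.03102508,  0.05743745,  0.05004373]), 'grip_force': 0.0, 'grip_width': 85.70437628740366}
18.700000000000003
```

```bash
python3 - <<'E'
import cv2
a=cv2.imread("pics/top0.png"); cv2.imwrite("pics/topc.png",cv2.resize(a[110:430,130:500],None,fx=2.0,fy=1.85,interpolation=3)[:600,:800])
E
```

```text
(no output)
```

View pics/topc.png

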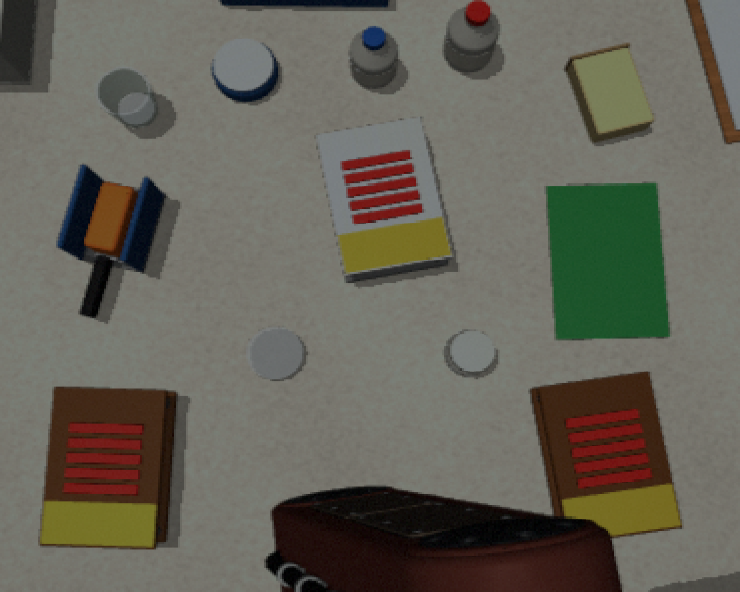

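View pics/side0.png

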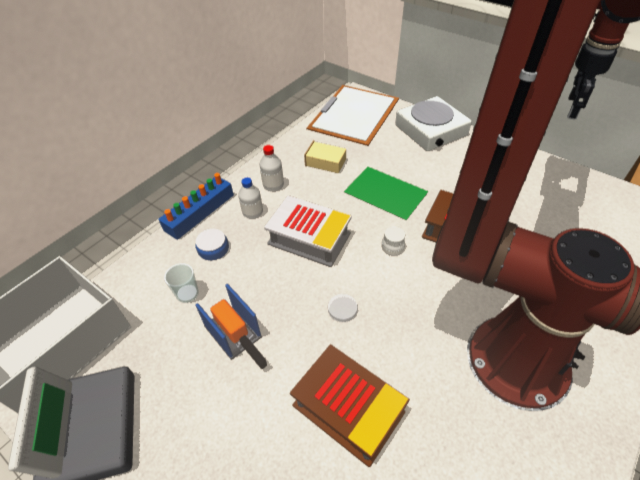

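The top crop shows the true aluminium tray in the middle (full image about 322,218), with brown look-alikes at the bottom left and right. The rack with the paddle is on the left (185,240) and the mat on the right (434,250). The side view agrees: tray at (308,228), rack at (228,320), mat at (386,192).

```bash
cat > h.py <<'E'
from station import *
import cv2,numpy as np
def plane(c,px,z):
    k=get_calibration(c); R,t=np.array(k["R"]),np.array(k["t"]); px=np.atleast_2d(px).astype(float)
    d=np.c_[(px[:,0]-k["cx"])/k["fx"],(px[:,1]-k["cy"])/k["fy"],np.ones(len(px))]@R
    o=-R.T@t; s=(z-o[2])/d[:,2]; return (o+s[:,None]*d)[:,:2]
COL=dict(yellow=((20,120,90),(34,255,255)),orange=((5,160,110),(17,255,255)),green=((50,120,50),(75,255,255)),red=((0,170,90),(4,255,255)))
def mask(im,col,box):
    m=cv2.inRange(cv2.cvtColor(im,cv2.COLOR_RGB2HSV),*map(np.array,COL[col]))
    b=np.zeros_like(m); x0,y0,x1,y1=box; b[y0:y1,x0:x1]=1; return m*b
def rect(c,m,z):
    "min-area rectangle, in world mm, of the biggest blob on plane z: centre, size, yaw of its long side"
    cs,_=cv2.findContours(m,cv2.RETR_EXTERNAL,cv2.CHAIN_APPROX_NONE)
    p=plane(c,max(cs,key=cv2.contourArea)[:,0],z).astype(np.float32)
    (x,y),(w,h),a=cv2.minAreaRect(p)
    if w<h: w,h,a=h,w,a+90
    return np.round([x,y,w,h,(a+90)%180-90],1)
E
python3 - <<'E'
from h import *
B=dict(top=dict(tray=(275,160,365,265),rack=(150,190,220,300),mat=(395,200,475,300)),
 side=dict(tray=(260,190,355,265),rack=(190,280,275,375),mat=(335,160,435,225)))
for c in B:
    im=get_image(c); b=B[c]
    print(c,"yellow",rect(c,mask(im,"yellow",b["tray"]),72),"handle",rect(c,mask(im,"orange",b["rack"]),76),"mat",rect(c,mask(im,"green",b["mat"]),4))
    m=mask(im,"red",b["tray"]); n,l,s,ce=cv2.connectedComponentsWithStats(m)
    for i in range(1,n):
        if s[i,4]>40: print("strip",rect(c,(l==i).astype(np.uint8),76),s[i,4])
    g=cv2.cvtColor(im,cv2.COLOR_RGB2HSV); x0,y0,x1,y1=b["rack"]
    t=np.zeros(im.shape[:2],np.uint8); t[y0:y1,x0:x1]=(im[y0:y1,x0:x1].max(2)<45); 
    print("tail",rect(c,t,48))
    w=np.zeros_like(t); w[y0:y1,x0:x1]=cv2.inRange(g,(100,130,30),(125,255,255))[y0:y1,x0:x1]
    n,l,s,ce=cv2.connectedComponentsWithStats(w)
    for i in range(1,n):
        if s[i,4]>60: print("wall",rect(c,(l==i).astype(np.uint8),100),s[i,4])
E
```

```text
top yellow [515.5 -16.9 123.7  48.8 -78.2] handle [547.4 321.4  84.5  34.3 -11.7] mat [ 510.8 -282.2  208.5  137.4    2.4]
strip [625.6   5.7  80.3  10.3 -78.2] 140
strip [608.    2.   80.   10.1 -78.3] 141
strip [590.4  -1.4  80.3  10.1 -78.1] 143
strip [572.5  -4.6  80.1  10.1 -78.3] 143
strip [555.1  -9.   80.3  10.4 -78.3] 148
tail [518.7 350.6 197.3  63.6  14.5]
wall [553.7 357.7 108.2   7.3 -11.7] 144
wall [539.2 283.9 106.6   8.6 -11.6] 163
side yellow [517.7 -20.3 124.6  49.1 -78. ] handle [536.7 326.  105.4  43.9 -12.4] mat [ 512.5 -284.4  205.6  136.3    2.4]
strip [626.2   4.8  80.2   8.4 -78.2] 75
strip [608.7   0.7  78.8   8.5 -78.2] 74
strip [591.7  -2.9  78.4   8.5 -77.8] 76
strip [573.5  -6.2  79.1   7.9 -78.1] 76
strip [555.7  -9.9  78.7   8.4 -78.7] 78Traceback (most recent call last):
  File "<stdin>", line 12, in <module>
  File "h.py", line 14, in rect
    p=plane(c,max(cs,key=cv2.contourArea)[:,0],z).astype(np.float32)
              ~~~^^^^^^^^^^^^^^^^^^^^^^^^
ValueError: max() iterable argument is empty
```

```bash
cat >> h.py <<'E'
def at(o,yaw,x,y=0):
    a=np.radians(yaw); return np.array([o[0]+x*np.cos(a)-y*np.sin(a),o[1]+x*np.sin(a)+y*np.cos(a)])
def st():
    o=get_obs(); print("t",round(o["t"],1),"tcp",np.round(o["tcp_pos"],1),"rot",np.round(o["ee_rot"],1),"F",np.round(o["wrist_force"],1),"w",round(o["grip_width"],1),"gf",round(o["grip_force"],1),"M",np.round(o["moment"],2),"j6",round(o["joint_pos"][5])); return o
GO=grasp_offset
PAD,PY=(547.4,321.3),-11.7
TRAY,TY=(581.3,-4.4),11.8
MAT,MY=(511.2,-282.8),2.4
E
python3 - <<'E'
from h import *
g=at(PAD,PY,-108); rot=[180,0,PY+180]
goto([*g,150],rot); st()
move_l([*g,35-GO],speed=120); st()
grip(10,100); st()
move_l([*g,45],speed=40); st()
move_l([*g,190],speed=150); st()
for c in("top","side"): cv2.imwrite(f"pics/{c}1.png",get_image(c)[:,:,::-1])
a=cv2.imread("pics/side1.png")[150:420,120:480]; cv2.imwrite("pics/side1c.png",cv2.resize(a,None,fx=2.2,fy=2.2))
E
```

```text
t 4.2 tcp [442.2 342.7 150.1] rot [180.    0.  168.2] F [-0.5 -1.1  0.4] w 85.3 gf 0.0 M [-0.02 -0.06 -0.01] j6 -48
t 5.5 tcp [442.5 343.7  17.2] rot [1.799e+02 1.000e-01 1.683e+02] F [-0.3  0.2  0.2] w 85.5 gf 0.0 M [-0.02  0.   -0.06] j6 -48
t 6.2 tcp [441.6 343.   16.6] rot [-180.    -0.   168.3] F [-0.8 -1.8  3.3] w 14.4 gf 97.3 M [-0.3   0.09 -0.14] j6 -48
t 7.0 tcp [441.5 343.1  44.9] rot [-180.    -0.   168.3] F [ 0.2  0.  -2.5] w 14.6 gf 97.4 M [0.03 0.32 0.04] j6 -48
t 8.1 tcp [440.7 342.6 188.6] rot [-1.799e+02 -1.000e-01  1.683e+02] F [-0.2  0.2 -3.5] w 14.6 gf 97.4 M [ 0.05  0.27 -0.02] j6 -48
```

View pics/side1c.png

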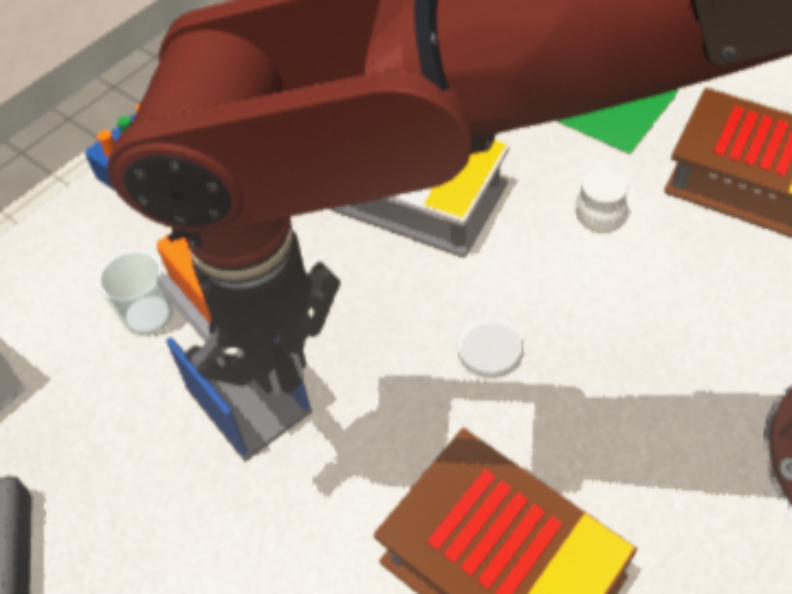

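The paddle is out of the rack, held level by its tail, and the rack is empty (crop about 240,410). Next I carry it to the mat.

```bash
python3 - <<'E'
from h import *
g=at(MAT,MY,39-108); rot=[180,0,MY+180]
goto([*g,190],rot); st()
move_l([*g,25],rot,speed=150); st()
for z in (18,16,14.5,13,12):
    move_l([*g,z],speed=25)
    o=st()
    if o["wrist_force"][2]>3: break
grip(30); wait(.2); st()
grip(85)
move_l([*g,190],speed=200); st()
# clear view: tuck away towards the robot's right
goto([430,-500,260],[180,0,20])
im=get_image("top"); cv2.imwrite("pics/top2.png",im[:,:,::-1])
m=mask(im,"orange",(395,190,490,310)); print(rect("top",m,72))
s=get_image("side"); print(rect("side",mask(s,"orange",(335,130,435,225)),72)); cv2.imwrite("pics/side2.png",s[:,:,::-1])
cv2.imwrite("pics/c2.png",np.hstack([cv2.resize(im[180:320,370:500],(400,430)),cv2.resize(s[120:250,320:450],(400,430))])[:,:,::-1])
E
```

```text
t 10.5 tcp [ 442.6 -285.   190. ] rot [ 180.     0.  -177.5] F [-0.2 -0.  -2.6] w 14.5 gf 97.4 M [-0.03  0.31 -0.03] j6 -133
t 11.7 tcp [ 443.2 -286.5   26.1] rot [-1.799e+02  1.000e-01 -1.776e+02] F [ 0.  -0.7 -1.9] w 14.7 gf 97.4 M [ 0.02  0.23 -0.05] j6 -133
t 12.2 tcp [ 442.1 -285.5   17.8] rot [ 180.    -0.  -177.6] F [ 0.2 -0.3 -3.2] w 14.5 gf 97.4 M [0.02 0.26 0.01] j6 -133
t 12.4 tcp [ 442.1 -285.6   15.8] rot [ 180.    -0.  -177.6] F [-0.3  0.4 -2.6] w 14.8 gf 97.4 M [-0.03  0.32  0.03] j6 -133
t 12.7 tcp [ 442.2 -285.6   14.4] rot [ 180.    -0.  -177.6] F [-0.1  1.3 -2.8] w 14.4 gf 97.4 M [-0.01  0.27 -0.03] j6 -133
t 12.9 tcp [ 442.5 -285.9   13.1] rot [-180.     0.  -177.6] F [ 0.7 -0.2 -2.6] w 14.4 gf 97.4 M [ 0.04  0.21 -0.06] j6 -133
t 13.2 tcp [ 442.6 -286.    12.6] rot [-180.     0.  -177.6] F [-2.7 -0.1  3.5] w 14.8 gf 98.2 M [0.11 0.31 0.04] j6 -133
t 13.7 tcp [ 442.3 -285.7   12. ] rot [-180.     0.  -177.6] F [ 0.6  0.1 -0.5] w 29.9 gf 0.0 M [-0.01  0.02  0.05] j6 -133
t 15.3 tcp [ 441.4 -285.   188.6] rot [ 1.799e+02 -1.000e-01 -1.776e+02] F [-0.4 -0.4 -1.1] w 85.3 gf 0.0 M [ 0.01 -0.02 -0.02] j6 -133
[ 550.6 -277.8   82.9   36.2    2.2]
[ 540.7 -257.3  102.1   78.6    2.9]
```

View pics/c2.png

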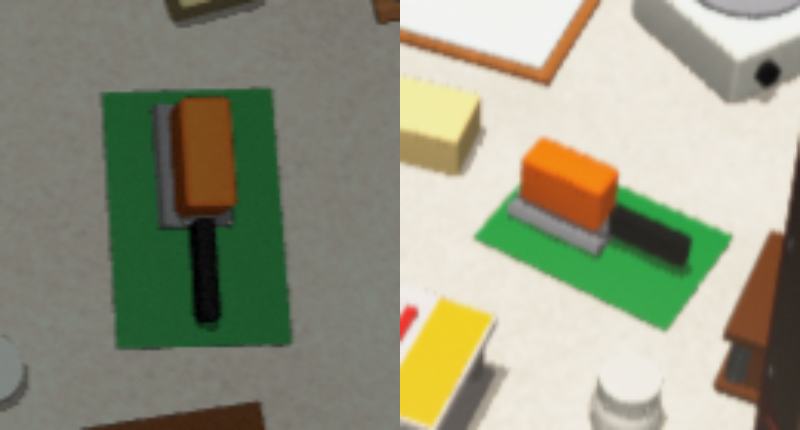

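The paddle stands flat in the middle of the mat, parallel to it, let go. Next I grasp the handle and press on the yellow end.

```bash
python3 - <<'E'
from h import *
P=(550.4,-280.); rot=[180,0,MY]
goto([*P,170],rot)
move_l([*P,4+49-GO],speed=120); st()
grip(36,100); o=st()
dz=o["tcp_pos"][2]-4; print("dz",dz)
move_l([*P,60],speed=60); st()
move_l([*P,190],speed=200); st()
L=at(TRAY,TY,-65); r2=[180,0,TY+90]
goto([*L,190],r2); st()
move_l([*L,dz+85],r2,speed=150); o=st(); f0=o["wrist_force"][2]
for s in np.arange(77,63.9,-1):
    move_l([*L,dz+s],speed=20); wait(.1); o=get_obs(); f=np.mean([o["wrist_force"][2]]); print(s,round(o["tcp_pos"][2]-dz,2),np.round(o["wrist_force"],1),np.round(o["moment"],2))
    if f-f0>9: break
s_=get_image("side"); cv2.imwrite("pics/side3.png",s_[:,:,::-1]); cv2.imwrite("pics/c3.png",cv2.resize(s_[130:300,220:420],(800,600))[:,:,::-1])
print(dz); st()
E
```

```text
t 19.9 tcp [ 551.3 -280.6   35.4] rot [ 1.799e+02 -1.000e-01  2.400e+00] F [ 0.3 -0.2  0.2] w 85.3 gf 0.0 M [-0.03 -0.02 -0.  ] j6 54
t 20.4 tcp [ 551.  -280.5   35.1] rot [ 1.799e+02 -1.000e-01  2.400e+00] F [-1.  -1.1  3.4] w 39.0 gf 100.8 M [-0.09  0.05  0.02] j6 54
dz 31.13550003994176
t 21.0 tcp [ 550.5 -280.    60.3] rot [180.   -0.    2.4] F [ 0.2 -0.1 -2.7] w 39.1 gf 100.4 M [-0.01  0.01 -0.07] j6 54
t 21.8 tcp [ 549.3 -279.3  188.3] rot [-1.799e+02  1.000e-01  2.400e+00] F [-0.8 -0.3 -3.5] w 38.7 gf 100.5 M [ 0.01  0.01 -0.01] j6 54
t 23.0 tcp [517.4 -18.1 189.1] rot [-179.9   -0.   101.7] F [-0.2  0.7 -2.4] w 38.9 gf 100.6 M [-0.04 -0.03  0.01] j6 -21
t 23.6 tcp [518.3 -18.2 116.5] rot [180.    0.  101.8] F [ 0.9  0.5 -2.7] w 38.7 gf 100.6 M [ 0.02 -0.04 -0.02] j6 -22
77.0 77.1 [-0.1  0.5 -3.4] [ 0.05 -0.03 -0.07]
76.0 76.0 [ 0.5 -0.4 -3.5] [ 0.05  0.01 -0.03]
75.0 74.98 [ 0.6  0.3 -3.7] [ 0.    0.04 -0.01]
74.0 73.96 [ 0.3 -0.5 -3. ] [ 0.02  0.05 -0.02]
73.0 72.99 [ 0.  -0.5 -2.7] [ 0.06 -0.03 -0.04]
72.0 72.06 [-0.4 -0.1 -3.1] [ 0.01  0.02 -0.03]
71.0 71.28 [-1.1 -0.5  0.2] [ 0.07  0.24 -0.01]
70.0 70.23 [-1.4 -0.9  2. ] [ 0.09  0.34 -0.07]
69.0 69.21 [-1.7 -0.1  3.3] [ 0.09  0.49 -0.05]
68.0 68.21 [-2.8  0.   5.5] [-0.01  0.54  0.  ]
67.0 67.4 [-1.9 -0.1  5.9] [0.07 0.65 0.04]
66.0 66.63 [-3.3  1.1  7.8] [0.04 0.74 0.04]
31.13550003994176
t 28.2 tcp [517.8 -17.7  97.8] rot [-180.     0.   101.8] F [-4.   1.2  7.7] w 38.7 gf 101.9 M [0.09 0.76 0.  ] j6 -22
```

View pics/c3.png

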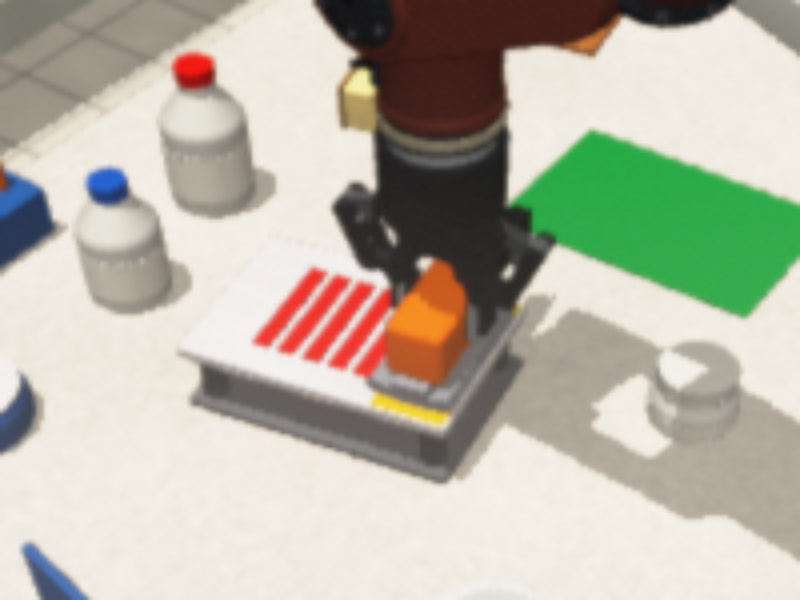

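Contact is firm (about 11 N, sunk about 5.4 mm), and strip 1 is still free in front of the sole. Now the sweep.

```bash
python3 - <<'E'
from h import *
dz=31.1355; s=66.0
for x in np.arange(-57,60,8):
    move_l([*at(TRAY,TY,x),dz+s],speed=30)
    F=[]
    for _ in range(2): o=get_obs(); F.append(o["wrist_force"]); wait(.03)
    F=np.mean(F,0); n=F[2]+3
    print(x,s,"z",round(o["tcp_pos"][2]-dz,2),"F",np.round(F,1),"net",round(n,1),"tilt",np.round(o["ee_rot"],1))
    if n>14: s+=.5
    elif n<9.5: s-=.5
    s=np.clip(s,64.5,68)
st()
E
```

```text
-57 66.0 z 65.97 F [-5.7 -0.7  8.4] net 11.4 tilt [-179.7   -0.   101.8]
-49 66.0 z 65.64 F [-7.1 -2.2  8.7] net 11.7 tilt [-179.6   -0.   101.8]
-41 66.0 z 65.01 F [-10.7  -2.   10.1] net 13.1 tilt [-1.793e+02 -1.000e-01  1.019e+02]
-33 66.0 z 65.85 F [-6.9 -1.4  8.5] net 11.5 tilt [-179.7   -0.   101.8]
-25 66.0 z 65.11 F [-9.7 -2.3  9.7] net 12.7 tilt [-1.794e+02 -1.000e-01  1.019e+02]
-17 66.0 z 65.8 F [-6.9 -0.6  8.4] net 11.4 tilt [-179.7   -0.   101.8]
-9 66.0 z 65.15 F [-10.4  -2.9   9.7] net 12.7 tilt [-1.794e+02 -1.000e-01  1.018e+02]
-1 66.0 z 65.77 F [-7.6 -0.7  8.9] net 11.9 tilt [-179.6   -0.   101.8]
7 66.0 z 65.43 F [-9.2 -2.3  9.7] net 12.7 tilt [-179.5   -0.   101.8]
15 66.0 z 65.77 F [-7.9 -1.2  9.1] net 12.1 tilt [-179.6   -0.   101.8]
23 66.0 z 65.76 F [-7.9 -2.1  8.7] net 11.7 tilt [-179.6   -0.   101.8]
31 66.0 z 65.13 F [-10.3  -1.8   9.5] net 12.5 tilt [-1.793e+02 -1.000e-01  1.018e+02]
39 66.0 z 66.01 F [-6.5 -1.   8. ] net 11.0 tilt [-179.7   -0.   101.8]
47 66.0 z 66.15 F [-6.3 -1.4  8.1] net 11.1 tilt [-179.7   -0.   101.8]
55 66.0 z 66.19 F [-5.8 -0.8  7.9] net 10.9 tilt [-179.7   -0.   101.8]
t 35.4 tcp [633.5   6.4  97.3] rot [-179.7   -0.   101.8] F [-6.5 -1.7  9.2] w 39.2 gf 102.1 M [-0.17  1.31 -0.01] j6 -18
```

```bash
python3 - <<'E'
from h import *
E_=at(TRAY,TY,56); dz=31.14; P=(550.4,-281.)
wait(.2)
move_l([*E_,190],[180,0,TY+90],speed=120)
goto([*P,190],[180,0,MY])
for c,b in(("top",(275,160,365,265)),("side",(260,190,355,265))):
    im=get_image(c); cv2.imwrite(f"pics/{c}4.png",im[:,:,::-1])
    x0,y0,x1,y1=b; cv2.imwrite(f"pics/{c}4c.png",cv2.resize(im[y0:y1,x0:x1],None,fx=5,fy=5,interpolation=3)[:,:,::-1])
    m=mask(im,"red",b); n,l,s,ce=cv2.connectedComponentsWithStats(m)
    for i in range(1,n):
        if s[i,4]>40: print(c,"strip",rect(c,(l==i).astype(np.uint8),72),s[i,4])
st()
E
python3 -c "
import cv2,numpy as np
a=cv2.imread('pics/top4c.png');b=cv2.imread('pics/side4c.png');h=max(a.shape[0],b.shape[0])
p=lambda i:cv2.copyMakeBorder(i,0,h-i.shape[0],0,0,0)
c=np.hstack([p(a),p(b)]);cv2.imwrite('pics/c4.png',cv2.resize(c,(800,int(h*800/c.shape[1]))))"
```

```text
top strip [626.    6.3  76.2   7.  -78.2] 91
top strip [608.6   1.5  75.6   7.1 -78.3] 93
top strip [590.9  -1.3  76.3   6.9 -78.1] 93
top strip [573.2  -4.9  77.    7.1 -78.1] 95
top strip [555.7  -9.1  76.    7.1 -77.6] 96
t 37.8 tcp [ 550.9 -279.8  189.7] rot [-180.     0.     2.5] F [ 1.1  0.4 -3.2] w 38.8 gf 100.7 M [-0.03 -0.03  0.01] j6 54
```

View pics/c4.png

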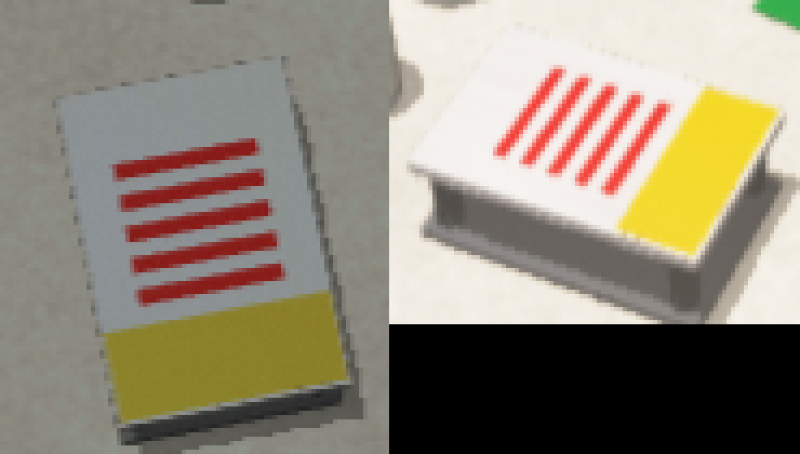

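Both views show all five strips uniformly narrower than before, with no side faces visible, so they are flush. The paddle goes back to the mat.

```bash
python3 - <<'E'
from h import *
P=(550.4,-281.); dz=31.14
move_l([*P,dz+14],[180,0,MY],speed=130)
for s in np.arange(8,1.4,-1):
    move_l([*P,dz+s],speed=20); o=st()
    if o["wrist_force"][2]>1: break
grip(50); wait(.2); st(); grip(85)
move_l([*P,190],speed=150)
goto([430,-500,260],[180,0,20]); wait(.3); st()
im=get_image("top"); s=get_image("side")
print(rect("top",mask(im,"orange",(395,190,490,310)),72))
cv2.imwrite("pics/c5.png",np.hstack([cv2.resize(im[110:430,130:500],(400,346)),cv2.resize(s[100:400,150:500],(400,346))])[:,:,::-1])
E
```

```text
t 39.5 tcp [ 550.2 -280.9   38.9] rot [-180.     0.     2.4] F [ 0.5  1.  -2.2] w 38.6 gf 100.8 M [ 0.07 -0.03  0.  ] j6 54
t 39.8 tcp [ 550.3 -281.    38.1] rot [-180.     0.     2.4] F [ 0.1  0.3 -2.7] w 39.0 gf 100.8 M [ 0.01  0.   -0.01] j6 54
t 40.0 tcp [ 550.3 -281.    37. ] rot [-180.     0.     2.4] F [ 1.   0.1 -2.5] w 38.9 gf 100.8 M [-0.03 -0.02  0.04] j6 54
t 40.3 tcp [ 550.3 -281.    36. ] rot [-180.     0.     2.4] F [ 0.2 -0.5 -2.8] w 39.0 gf 100.8 M [ 0.   -0.    0.04] j6 54
t 40.5 tcp [ 550.5 -281.1   35.2] rot [180.   -0.    2.4] F [ 1.2 -0.8 -2.5] w 38.8 gf 101.1 M [-0.02 -0.05 -0.04] j6 54
t 40.8 tcp [ 550.5 -281.1   35.1] rot [180.    0.    2.4] F [-3.1  0.7  4.7] w 38.8 gf 101.7 M [0.36 0.41 0.01] j6 54
t 41.2 tcp [ 550.5 -281.1   34. ] rot [180.   -0.    2.4] F [-0.8  0.2 -0.3] w 50.0 gf 0.0 M [ 0.02  0.   -0.02] j6 54
t 44.2 tcp [ 430.7 -499.   259.6] rot [-180.     0.    20.1] F [-0.6 -0.  -0.3] w 84.9 gf 0.0 M [-0.04 -0.01 -0.03] j6 15
[ 550.6 -278.3   82.9   36.3    2.2]
```

View pics/c5.png

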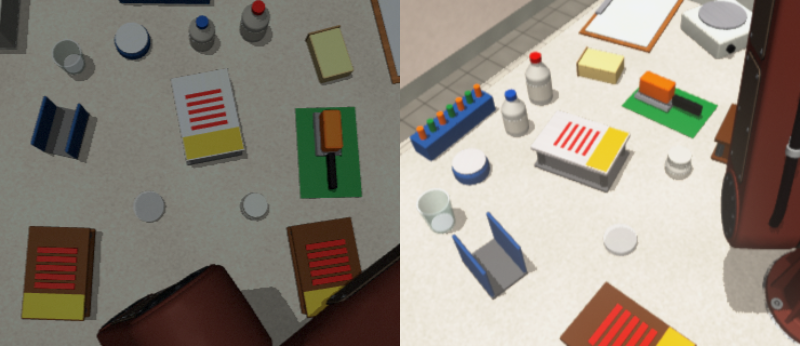

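The paddle stands on the mat (330,150 in the left view), the strips are flush, and the bystanders look undisturbed.

```bash
python3 -c "
from station import *
print(sign_off())"
```

```text
the job is handed in; nothing more can be done
None
```

The job is handed in at about 45 s of the 70 s: all five strips look flush in both cameras, the paddle stands released in the middle of the mat, and nothing else looks moved; the hand-in gave no verdict.

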